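# Pulse the countertop grinder with its bayonet lid

### The arm

A 7-joint arm with a two-finger parallel gripper is mounted at the origin on a cart in front of the work surface, level with it; the furniture and walls round the work are solid. World frame = base frame: x ahead of the robot, y to its left, z up, the work surface at z = 0. Lengths are in mm, angles in rad, forces in N, time in s.
With the tool pointing down it reaches from about 425 to 875 mm from the base axis. Payload 4.7 kg.
Tool frame: the origin (TCP) lies midway between the tips of the shut fingers; the grasp point (between the pads) lies 19 mm behind it; z points along the fingers, y is the line along which they close (so a half turn about z gives the same grasp; the last joint's range is limited). The gripper opens to 85 mm and grips with 20 to 120 N. Pads are 22 mm wide; open, the fingers measure 114 mm over their backs; the gripper's body (76 mm by 85 mm) begins 54 mm behind the grasp point. The pads swing forward as they close: fully open they stand 13 mm farther back than shut.
Start: joints at [-1.313, 0.321, -0.07, 1.45, 0.023, 1.371, -0.057], TCP at [156.933, 630.793, 197.849] pointing down, gripper open.
Joint ranges: [-2.86, 2.86], [-0.3, 2.09], [-1.38, 1.24], [0.06, 2.45], [-1.56, 4.7], [0.09, 2.05], [-2.69, 2.69]. Speed limits (rad/s): [2.57, 2.57, 3.14, 3.14, 3.14, 3.14, 3.14].

### API

Orientations are given as a unit quaternion [x, y, z, w].
In Python, from cell import env, camrig, probe_bus gives the robot as it stands (env), with the cameras (camrig) and the readings (probe_bus).
- The arm moves only by the tool shift_gripper, called after "Call:" as name(argument=value, ...), one argument or row to a line, values as JSON. Schema: {"type":"object","properties":{"plan":{"type":"object","properties":{"rows":{"type":"array","items":{"type":"array","items":{"type":"number"},"minItems":4,"maxItems":4},"minItems":1,"maxItems":20}},"additionalProperties":false,"required":["rows"]},"aperture":{"type":"number"},"squeeze":{"type":"number"},"only":{"type":"string"},"quiet":{"type":"boolean"},"lines":{"type":"string"}},"required":["plan"],"additionalProperties":false}. plan is an object whose key "rows" holds a list of rows, 1 to 20 of them, each of 4 numbers: dx, dy, dz in mm, then a turn about the tool's z in rad; each row shifts and turns the commanded pose from where the row before left it, along the tool's axes as they then stand; what a row does not reach is not made up. A row lasts 1/8 s, in which the tool goes at most 62.5 mm and 0.188 rad, less where a joint would pass 70% of its speed; a pose out of reach is approached as far as the arm can. aperture is the finger opening in mm, set as the call begins (left out keeps the last). The fingers move at their own pace and stop on an object; squeeze is the grip in N (left out, the last holds). Time passes only in rows, so rows that do not move let the fingers close. The tool returns the time, the measured TCP pose, the force, the opening and the grip force at its end. only (a regular expression) keeps the lines of the reply that match it, lines (a string "A,B") keeps lines A to B, and quiet returns only ok. Input that does not fit is refused with a message, and nothing moves.
- probe_bus.read_state(): the state, without advancing time (a new reading comes with each control period).
- camrig.get_image(name): name is "scene" or "side" or "wrist"; returns the picture (420x560x3 uint8, red, green, blue); there is no depth.
- camrig.calibration(name): a dict with "K" (3x3 intrinsics, pixels), "R" (3x3) and "t" (3): a world point X has camera coordinates R X + t. Camera axes: x right, y down, z forward; pixel columns grow to the right and rows downward; lengths in mm; the calibration is good to about 2 mm. A picture is of the moment at which its call begins: read the wrist's pose just before it. calibration takes no time and is no camera call; for the wrist camera it gives the pose at the moment of the call.
- env.job_done(): hands the job in; it is judged then, once.
The state is a dict: "clock": time; "q": joint angles; "qd": joint speeds; "effort": joint torques, N m; "tcp_pos": TCP position; "ee_rot": TCP orientation; "contact_force": force on the tool from outside, world axes, zero at the start; "ft_torque": the same for the moment, N m; "width": finger opening in mm; "gripper_force": force on a finger pad.
Only numpy, scipy, OpenCV 4.12 (cv2) and the standard library are available. Lean on these libraries where they do the work, as an engineer would, in place of code of your own. Each camera call takes 0.05 s, during which the arm holds its last target. There are 200 camera calls.

### The job

The lid of the small grinder is also its run switch: get the grinder pulsing. See that the power paddle on its front deck leans to the right, to the green dot (it may or may not already), then set the lid down fully home in the collar with its two lugs through the slots, turn it clockwise about halfway, to the orange mark and well short of the click where it locks, and finish while still gripping it there against its spring. The milk pitcher, the coffee cup and the short glass stay where they stand.

Things in the scene. Friction and masses are not known exactly. Their poses are not given: they have to be found in the camera images.
- grinder: small electric grinder, fixed: black plinth (its x from -150 to +62 mm, 130 mm wide, deck top 32 mm up) under a round aluminium bowl 114 mm across, 100 mm high. Origin on the bowl's axis at worktop height; x from the switch deck to the back (away from the robot, yaw within 0.3 rad), y left, z up
- collar (a point): centre of the collar's top face on the bowl's axis, 100 mm up, axes as the grinder's. Opening 80 mm across in a lip 12 mm thick; two slots through the lip, 41 degrees wide, to 48 mm radius, at front (-x) and back (+x), black marks. Clockwise from above: orange marks at 31.5 degrees (pulse), red at 63 (lock). The home lid's flange rests on this face
- lid: loose lid, 0.10 to 0.20 kg, stands upright on its skirt. Origin: centre of the skirt's foot, z up. Skirt 76 mm across, 22 mm high, chamfered; two lugs at its foot along +x and -x (to 45 mm radius, 23 mm wide, 1 to 8 mm up); black flange 100 mm across, 22 to 28 mm up. Home: origin 78 mm above the worktop, lugs just under the lip, free to turn clockwise, cannot lift out once turned
- lid_grip (a point): middle of the lid's grip bar, 40 mm above the lid's origin, same axes. The bar stands on the flange along the lid's x (the line of the lugs): 62 mm long, 14 mm thick, 28 to 53 mm above the origin, orange pointers at both ends. A half turn makes no difference. To enter, the bar must lie along the grinder's x within 5 degrees and the axes agree within about 1.5 mm
- power (a joint): power paddle, tips left or right about the grinder's x axis and falls over past the middle: -0.4 rad leans left to the red dot (off), +0.4 leans right (grinder's -y) to the green dot (on). Tipping it takes under 1 N at its tip
- power_tip (a point): middle of the paddle's top edge. The paddle is white, 22 mm wide along the grinder's x, 10 mm thick, 36 mm tall; pivot at grinder x = -115 mm, y = 0, 33 mm above the worktop; the tip swings 14 mm to either side
- interlock (a joint): turn of the sprung ring under the lip, pushed by the lid's lugs: 0 at rest, grows as the lid turns clockwise, about 0.1 rad behind the lid's turn from the slots (free play). Spring drives it and the lid back (0.045 N m at 0, 0.12 at 0.5 rad). From about 0.65 the lugs climb a sprung catch (about 0.3 N m more), near 1.0 they click in (locked); stop 1.15. Pulse: about 0.45
- milk_pitcher: steel milk pitcher, 75x106x100 mm, loose bystander; origin at the centre of its underside
- mug_1: white coffee cup on a saucer, 63x93x50 mm, loose bystander; origin at the centre of its underside
- glass_2: short drinking glass, 76 mm across, 86 mm high, loose bystander; origin at the centre of its underside

How it is judged:
By the outcome, as a careful person would: the job done as asked, in the order asked, and still so for the second after the job is handed in, while the arm keeps its last pose, push and grip.
It also fails if it takes over 58 s, if anything falls off the work surface, if the arm or the gripper's body presses on something with over 40 N, if the wrist force passes 120 N, or if a joint passes its speed limit or range.

## Working session

There is one attempt and no reset: what is moved stays moved. The work goes in short steps, Python scripts to look and compute and a tool call to move; the robot and the scene stay as the last step left them, time stands still between calls to the robot, and variables do not carry over. Pictures are saved under pics/ and viewed, at most 10 in all, crops included, and the job is handed in when it is done.

```bash
ls; mkdir -p pics; python3 - <<'E'
from cell import env, camrig, probe_bus
import cv2,numpy as np
s=probe_bus.read_state();print(s['clock'],s['tcp_pos'],s['ee_rot'],s['width'])
ims=[camrig.get_image(n) for n in("scene","side","wrist")]
for n,i in zip(("scene","side","wrist"),ims):
    cv2.imwrite(f'pics/{n}0.png',i[:,:,::-1]);c=camrig.calibration(n);print(n,c['K'][0],c['K'][1],(-c['R'].T@c['t']).round(),c['R'][2].round(2))
E
```

```text
cell.py
pics
0.0 [156.80280289 630.16472614 196.68467448] [ 1.21563787e-01  9.92583128e-01 -9.88066875e-04 -6.16602885e-05] 85.36932563032548
scene [519.21923588   0.         284.91470313] [  0.         519.21923588 212.83365505] [158. 577. 850.] [ 0.42 -0.61 -0.67]
side [514.67773181   0.         288.01601496] [  0.         514.67773181 212.18677551] [262. 847. 878.] [ 0.3  -0.73 -0.62]
wrist [332.96176247   0.         278.88195473] [  0.         332.96176247 215.6290899 ] [ 81. 650. 373.] [ 0.29 -0.07 -0.95]
```

View pics/scene0.png

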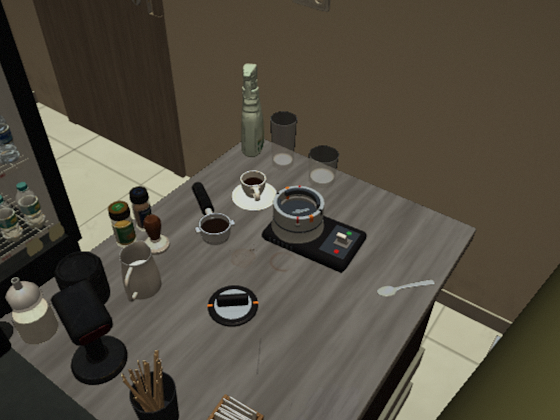

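View pics/side0.png

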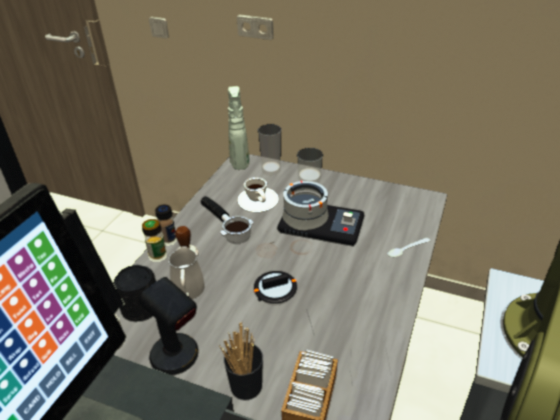

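Scene view: lid at (233,303), bowl at (298,212), paddle near (343,239). Side view: lid (275,287), bowl (305,203), paddle (348,218). Next, a zoomed composite.

```bash
python3 - <<'E'
import cv2,numpy as np
a=cv2.imread('pics/scene0.png');b=cv2.imread('pics/side0.png')
def c(i,x,y,w=100,h=75):return cv2.resize(i[y:y+h,x:x+w],(400,300),interpolation=cv2.INTER_CUBIC)
o=np.vstack([np.hstack([c(a,265,183),c(b,270,175)]),np.hstack([c(a,185,265),c(b,225,250)])])
o=np.clip(o*1.6,0,255).astype(np.uint8)
cv2.imwrite('pics/z.png',o)
E
```

```text
(no output)
```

View pics/z.png

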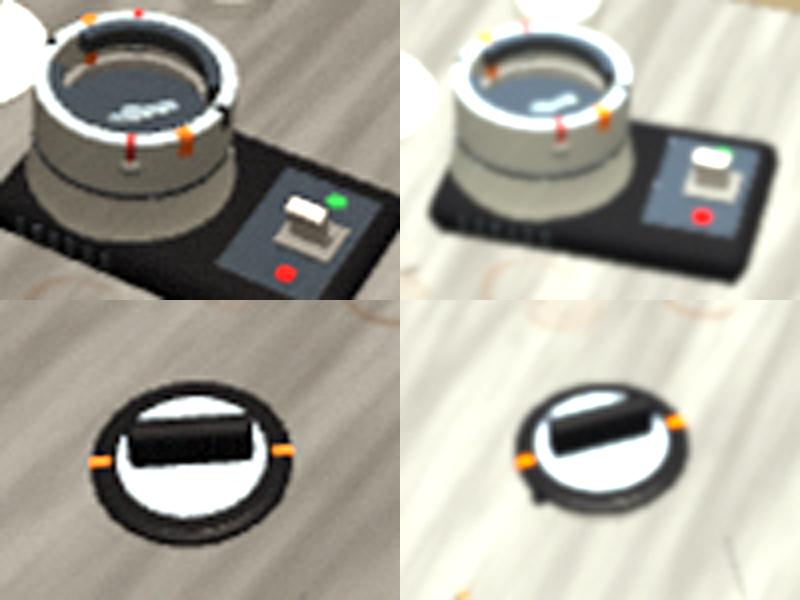

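View pics/wrist0.png

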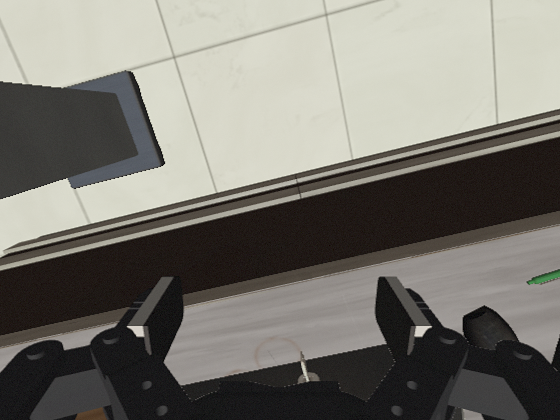

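Composite: lid's two orange pointers are clear in both views (scene ≈(210,305),(256,302)). Paddle's white top is at scene ≈(341,235), side ≈(347.5,215), green dot behind, red in front. The wrist image shows only the near table edge. Now triangulating.

```bash
cat > h.py <<'E'
import cv2,numpy as np
def ray(c,p):
    d=c['R'].T@np.linalg.solve(c['K'],[p[0],p[1],1.]);return -c['R'].T@c['t'],d/np.linalg.norm(d)
def tri(obs):
    A=np.zeros((3,3));b=np.zeros(3)
    for c,p in obs:
        o,d=ray(c,p);P=np.eye(3)-np.outer(d,d);A+=P;b+=P@o
    X=np.linalg.solve(A,b);r=[np.linalg.norm(np.cross(X-ray(c,p)[0],ray(c,p)[1])) for c,p in obs]
    return X.round(1),np.round(r,1)
def plane(c,p,z):
    o,d=ray(c,p);return (o+d*(z-o[2])/d[2]).round(1)
def blobs(im,box,lo,hi,mn=4):
    """im BGR, box x,y,w,h; HSV range; weighted centroids"""
    x,y,w,h=box;m=cv2.inRange(cv2.cvtColor(im[y:y+h,x:x+w],cv2.COLOR_BGR2HSV),np.array(lo),np.array(hi))
    n,_,s,c=cv2.connectedComponentsWithStats(m)
    return [(int(s[i,4]),(c[i]+[x,y]).round(2)) for i in range(1,n) if s[i,4]>=mn]
E
python3 - <<'E'
from cell import env, camrig, probe_bus
from h import *
a=cv2.imread('pics/scene0.png');b=cv2.imread('pics/side0.png');A=camrig.calibration('scene');B=camrig.calibration('side')
O=((5,120,110),(24,255,255))
for n,i,bx in(('sc',a,(195,280,80,50)),('sd',b,(245,265,60,40))):print(n,'lid',blobs(i,bx,*O))
for n,i,bx in(('sc',a,(265,183,100,75)),('sd',b,(275,175,90,70))):
    print(n,'or',blobs(i,bx,(6,110,110),(24,255,255),3),'red',blobs(i,bx,(172,130,100),(180,255,255),3),blobs(i,bx,(0,130,100),(5,255,255),3),'gr',blobs(i,bx,(45,100,80),(85,255,255),3),'wh',blobs(i,(330,200,30,50),(0,0,150),(180,60,255),4))
print('tip',tri([(A,(341.5,235.3)),(B,(347.7,215))]))
print('slots z100',plane(A,(320.7,211),100),plane(A,(277.5,193.5),100))
E
```

```text
sc lid [(16, array([255.19, 302.  ])), (17, array([209.35, 304.94]))]
sd lid [(13, array([293.31, 280.  ])), (16, array([255.94, 289.69]))]
sc or [(8, array([286.75, 187.  ])), (12, array([310.67, 215.75]))] red [] [(18, array([335.94, 250.89]))] gr [(19, array([348.63, 232.74]))] wh [(31, array([341.1 , 234.87]))]
sd or [(4, array([291.  , 183.75])), (3, array([292.67, 193.33])), (14, array([320.5 , 203.71]))] red [(11, array([345.18, 228.64]))] [(6, array([345. , 228.5]))] gr [(4, array([350.5, 211.5]))] wh [(36, array([338.11, 201.94])), (32, array([352.25, 202.88])), (36, array([347.28, 214.  ])), (49, array([354.1 , 246.18]))]
tip (array([ 510.6, -164.3,   58. ]), array([0.6, 0.6]))
slots z100 [ 566.1 -162.8  100. ] [ 676.2 -155.3  100. ]
```

```bash
python3 - <<'E'
from cell import env, camrig, probe_bus
from h import *
A=camrig.calibration('scene');B=camrig.calibration('side')
t=lambda n,p,q:print(n,*tri([(A,p),(B,q)]))
t('lidR',(209.35,304.94),(255.94,289.69));t('lidL',(255.19,302),(293.31,280))
t('tip',(341.1,234.87),(347.28,214));
t('red',(335.94,250.89),(345.1,228.6));t('green',(348.63,232.74),(350.5,210.8))
t('obk',(286.75,187),(291,183.75));t('ofr',(310.67,215),(320.5,203))
for c,r,g in((A,(335.94,250.89),(348.63,232.74)),(B,(345.1,228.6),(350.5,210.8))):print('dots z32',plane(c,r,32),plane(c,g,32))
print(plane(A,(299.1,202.2),100))
print('lid z28',plane(A,(209.35,304.94),28),plane(A,(255.19,302),28),plane(B,(255.94,289.69),28),plane(B,(293.31,280),28))
E
```

```text
lidR [635.9 130.7  27.3] [0.9 0.9]
lidL [569.3  69.5  23.6] [1.2 1.2]
tip [ 510.6 -161.2   62.7] [1.4 1.4]
red [ 508.7 -141.5   30.3] [1.3 1.3]
green [ 508.8 -191.7   49. ] [3.6 3.6]
obk [ 675.8 -190.6   97.3] [1.1 1.1]
ofr [ 578.3 -142.4   95.6] [0.9 0.9]
dots z32 [ 506.6 -138.9   32. ] [ 512.6 -204.8   32. ]
dots z32 [ 509.4 -140.9   32. ] [ 517.1 -217.    32. ]
[ 620.3 -159.3  100. ]
lid z28 [634.5 131.6  28. ] [565.9  73.   28. ] [636.5 130.4  28. ] [568.8  72.4  28. ]
```

Call:
shift_gripper(
  plan={"rows":[[0, 0, -50, 0], [0, 0, -50, 0], [-38, -43, -30, 0], [-38, -43, 0, 0], [-38, -43, 0, 0], [-38, -43, 0, 0], [-38, -43, 0, 0], [-38, -43, 0, 0], [-38, -43, 0, 0], [-38, -43, 0, 0], [-38, -43, 0, 0], [-38, -43, 0, 0], [-38, -43, 0, 0], [-38, -43, 0, 0], [-38, -43, 0, 0], [0, 0, 0, -0.15], [0, 0, 0, -0.15], [0, 0, 0, 0]]},
)

```text
clock: 2.4
tcp_pos: [500.3, -29.2, 326.5]
ee_rot: [-0.027, 1.0, 0.0, -0.0]
contact_force: [-0.1, -0.3, -0.2]
width: 85.1
gripper_force: 0.0
```

```bash
python3 - <<'E'
from cell import env, camrig, probe_bus
import cv2,numpy as np
s=probe_bus.read_state();print(s['clock'],s['tcp_pos'],s['ee_rot'],s['q'])
c=camrig.calibration('wrist');np.savez('pics/w1.npz',**c)
cv2.imwrite('pics/w1.png',camrig.get_image('wrist')[:,:,::-1]);print(-c['R'].T@c['t'])
E
```

```text
2.4 [500.31152076 -29.21827723 326.54611479] [-2.72418108e-02  9.99628852e-01  2.09415270e-05 -2.04870334e-04] [-0.73306592 -0.06666454  0.70623151  1.61340892  0.04320422  1.57933675
  1.59770601]
[422.56208064 -33.10929726 502.70623556]
```

View pics/w1.png

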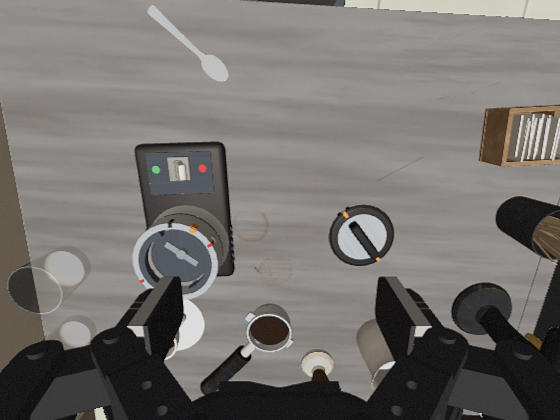

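The wrist view shows the deck with the green dot at (156,170), red at (203,169) and the white paddle between, near (180,168). Collar ring is at (176,262), with front slot near (170,224), and the lid at (361,236) with orange pointers at (345,213),(378,261). Fitting them.

```bash
cat > m.py <<'E'
from h import *
def circ(c,im,cx,cy,rad,z,mask):
    # outer contour of mask near (cx,cy) cast to plane z, circle fit
    n,l=cv2.connectedComponents(mask);
    return None
def fit(P):
    P=np.asarray(P,float);A=np.c_[2*P,np.ones(len(P))];x=np.linalg.lstsq(A,(P**2).sum(1),rcond=None)[0]
    r=np.sqrt(x[2]+x[0]**2+x[1]**2);e=np.hypot(*(P-x[:2]).T)-r;return x[0],x[1],r,e
def rob(P):
    P=np.asarray(P)
    for _ in range(6):
        x,y,r,e=fit(P);k=abs(e)<max(1.5,2*np.median(abs(e)));
        if k.all():break
        P=P[k]
    return np.round([x,y,r,e.std(),len(P)],2)
E
python3 - <<'E'
from m import *
c=dict(np.load('pics/w1.npz'));im=cv2.imread('pics/w1.png')
print('orange',blobs(im,(100,130,320,170),(6,110,110),(24,255,255),3))
print('red',blobs(im,(100,130,200,170),(0,140,100),(5,255,255),3),'gr',blobs(im,(100,130,200,100),(45,100,80),(85,255,255),3))
print('wh',blobs(im,(160,150,40,40),(0,0,190),(180,60,255),3))
hsv=cv2.cvtColor(im,cv2.COLOR_BGR2HSV)
# collar inner/outer edges by radial scan from centre
g=cv2.GaussianBlur(hsv[:,:,2],(3,3),0).astype(float)
def scan(cx,cy,r0,r1,sign):
    out=[]
    for t in np.linspace(0,2*np.pi,180,endpoint=False):
        r=np.arange(r0,r1,.25);x=cx+r*np.cos(t);y=cy+r*np.sin(t)
        v=cv2.remap(g.astype(np.float32),x.astype(np.float32)[None],y.astype(np.float32)[None],cv2.INTER_LINEAR)[0]
        d=sign*np.gradient(v);i=d.argmax()
        if d[i]>4: out.append((x[i],y[i]))
    return out
for nm,a in(('inner',(176,262,24,37,1)),('outer',(176,262,36,48,-1))):
    for z in(100,):
        P=[plane(c,p,z)[:2] for p in scan(*a)];print(nm,z,rob(P))
P=[plane(c,p,28)[:2] for p in scan(361,236,25,40,1)];print('lidflange',rob(P))
E
```

```text
orange [(32, array([344.94, 214.22])), (35, array([192.51, 229.14])), (13, array([377.62, 258.62]))]
red [(45, array([202.09, 167.71])), (12, array([210. , 244.5])), (6, array([141.5, 280.5]))] gr [(47, array([155.57, 169.04]))]
wh [(83, array([181.47, 172.11]))]
inner 100 [ 6.2333e+02 -1.5970e+02  4.7910e+01  3.6000e-01  1.0000e+02]
outer 100 [ 6.2301e+02 -1.6011e+02  5.6320e+01  4.3000e-01  1.4400e+02]
lidflange [5.9870e+02 1.0229e+02 4.9740e+01 5.1000e-01 1.6300e+02]
```

```bash
python3 - <<'E'
from cell import env, camrig, probe_bus
from h import *
c=dict(np.load('pics/w1.npz'));A=camrig.calibration('scene');B=camrig.calibration('side')
r=plane(c,(202.09,167.71),32);g=plane(c,(155.57,169.04),32);print('dots',r,g,(r+g)/2,'yaw',np.arctan2(*(r-g)[[0,1]])*-1)
a=plane(c,(210,244.5),100);b=plane(c,(141.5,280.5),100);print('lockmarks',a,b,(a+b)/2,np.degrees(np.arctan2(*(b-a)[[1,0]]))+63)
for p in ((170,224),):print('slot',plane(c,p,100))
print('pulse',plane(c,(192.51,229.14),100))
l=plane(c,(344.94,214.22),28);m=plane(c,(377.62,258.62),28);print('lid',l,m,(l+m)/2,np.arctan2(*(m-l)[[1,0]]))
print('tip3',tri([(c,(181.47,172.11)),(A,(341.1,234.87)),(B,(347.28,214))]),plane(c,(181.47,172.11),66))
print(tri([(c,(344.94,214.22)),(A,(255.19,302)),(B,(293.31,280))]),tri([(c,(377.62,258.62)),(A,(209.35,304.94)),(B,(255.94,289.69))]))
w=cv2.imread('pics/w1.png')
o=np.hstack([cv2.resize(w[135:205,130:230],(400,280),interpolation=2),cv2.resize(w[200:305,125:235],(400,380),interpolation=2)[:280]])
o=np.zeros((600,800,3),np.uint8);o[:420,:420]=cv2.resize(w[140:210,135:205],(420,420),interpolation=2);o[:380,420:800]=cv2.resize(w[210:305,128:223],(380,380),interpolation=2)
cv2.imwrite('pics/z2.png',o)
E
```

```text
dots [ 506.3 -137.    32. ] [ 511.7 -203.    32. ] [ 509. -170.   32.] yaw 0.0816363421290697
lockmarks [ 594.4 -113.4  100. ] [ 651.9 -206.3  100. ] [ 623.15 -159.85  100.  ] 4.75523343647243
slot [ 568.8 -164.2  100. ]
pulse [ 574.3 -135.6  100. ]
lid [565.7  74.   28. ] [635.3 133.2  28. ] [600.5 103.6  28. ] 0.7048276199336504
tip3 (array([ 508.4, -156.6,   66.9]), array([1., 1., 2.])) [ 507.6 -156.8   66. ]
(array([566.4,  73.7,  29. ]), array([1., 1., 2.])) (array([634.6, 132.4,  29.8]), array([0.2, 1. , 1.1]))
```

View pics/z2.png

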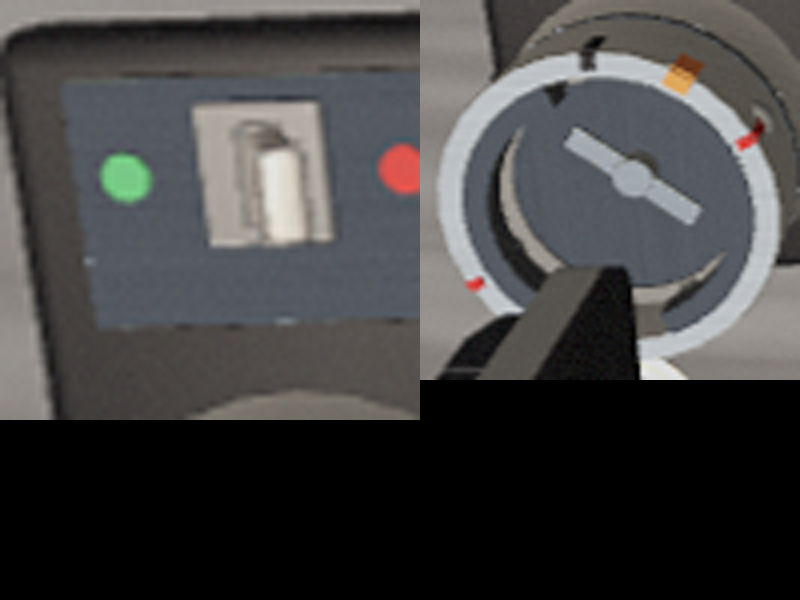

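Paddle tip sits 13 mm left of its pivot (lean left, off), so it needs tipping. Grinder axis (623.1,-160.0), yaw 0.082; lid (600,103), yaw 0.70.

Call:
shift_gripper(
  plan={"rows":[[-1, -28, 50, 0], [-1, -28, 50, 0], [-1, -28, 50, 0], [0, 0, 50, 0], [0, 0, 40, 0], [0, 0, 20, 0], [0, 0, 8, 0], [0, 0, 0, 0], [0, 0, 0, 0]]},
  aperture=0,
  squeeze=20,
)

```text
clock: 3.58
tcp_pos: [509.2, -112.9, 59.9]
ee_rot: [-0.028, 1.0, 0.0, 0.001]
contact_force: [-0.0, 0.3, 0.7]
width: -0.2
gripper_force: 0.0
```

Call:
shift_gripper(
  plan={"rows":[[0, -8, 0, 0], [0, -8, 0, 0], [0, -8, 0, 0], [0, -6, 0, 0], [0, -6, 0, 0], [0, -6, 0, 0], [0, 0, 0, 0], [0, 0, 0, 0]]},
)

```text
clock: 4.58
tcp_pos: [510.5, -154.5, 58.7]
ee_rot: [-0.028, 1.0, 0.0, -0.0]
contact_force: [0.5, 0.3, -0.3]
width: 0.3
gripper_force: 0.0
```

Call:
shift_gripper(
  plan={"rows":[[0, 20, 0, 0], [0, 22, -10, 0], [0, 0, -60, 0], [0, 0, -50, 0], [-21, 50, 0, 0], [-21, 50, 0, 0], [-21, 50, 0, 0], [-21, 50, 0, 0], [0, 0, 0, -0.16], [0, 0, 0, -0.16], [0, 0, 0, -0.16], [0, 0, 0, -0.17], [0, 0, 0, 0], [0, 0, 0, 0]]},
  aperture=50,
)

```text
clock: 6.32
tcp_pos: [580.7, 91.7, 178.8]
ee_rot: [-0.345, 0.939, 0.0, 0.0]
contact_force: [-0.3, -0.1, 0.4]
width: 50.2
gripper_force: 0.0
```

```bash
cat > shot.py <<'E'
import sys
from cell import env, camrig, probe_bus
from m import *
def grab(n):
    s=probe_bus.read_state();c=camrig.calibration('wrist');im=camrig.get_image('wrist')[:,:,::-1].copy();np.savez(f'pics/{n}.npz',**c);cv2.imwrite(f'pics/{n}.png',im)
    R=s['ee_rot'];print(s['clock'],s['tcp_pos'].round(1) if hasattr(s['tcp_pos'],'round') else s['tcp_pos'],'q7',round(s['q'][6],2));return c,im
E
python3 - <<'E'
from shot import *
c,im=grab('w2')
A=camrig.calibration('scene');B=camrig.calibration('side')
a=camrig.get_image('scene')[:,:,::-1].copy();b=camrig.get_image('side')[:,:,::-1].copy();cv2.imwrite('pics/s2.png',a)
w=blobs(a,(330,222,30,30),(0,0,150),(180,60,255));v=blobs(b,(340,207,16,20),(0,0,150),(180,60,255));print(w,v)
print('tip z66',[plane(A,p,66) for _,p in w],[plane(B,p,66) for _,p in v])
print('orange',blobs(im,(0,0,560,420),(6,110,110),(24,255,255),15))
E
```

```text
6.325 [580.7  91.7 178.8] q7 2.19
[(33, array([341.06, 234.91]))] [(38, array([347.34, 214.03])), (4, array([342.75, 221.75])), (8, array([350.38, 222.62]))]
tip z66 [array([ 507.8, -156.7,   66. ])] [array([ 510.6, -158.6,   66. ]), array([ 512.5, -124.7,   66. ]), array([ 493.8, -128.1,   66. ])]
orange [(69, array([274.46, 167.58])), (109, array([486.25, 191.23])), (25, array([546.52, 178.16])), (34, array([526.21, 193.35])), (33, array([497.91, 224.42])), (49, array([274.63, 251.78]))]
```

View pics/w2.png

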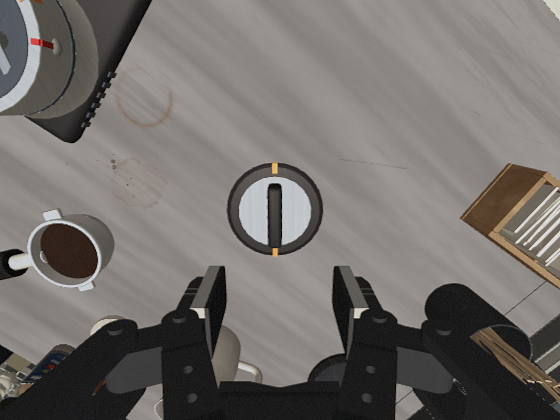

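Paddle still leans left at tip y ≈ -157: the fingertips are thinner than I assumed, so I must push further. The lid shows its pointers at (274,168) and (275,252). I'll tip the paddle first.

Call:
shift_gripper(
  plan={"rows":[[0, 0, 0, 0.155], [0, 0, 0, 0.155], [0, 0, 0, 0.155], [0, 0, 0, 0.155], [22, -51, 0, 0], [23, -51, 0, 0], [23, -51, 0, 0], [23, -51, 0, 0], [0, 0, 50, 0], [0, 0, 50, 0], [0, 0, 21, 0], [0, 0, 0, 0], [0, 0, 0, 0]]},
  aperture=0,
  squeeze=20,
)

```text
clock: 8.1
tcp_pos: [508.7, -119.7, 58.9]
ee_rot: [-0.043, 0.999, -0.0, 0.001]
contact_force: [0.6, 0.8, 0.7]
width: 0.1
gripper_force: 0.0
```

Call:
shift_gripper(
  plan={"rows":[[0, -10, 0, 0], [0, -10, 0, 0], [0, -8, 0, 0], [0, -8, 0, 0], [0, -4, 0, 0], [0, -4, 0, 0], [0, 0, 0, 0]]},
)

```text
clock: 8.98
tcp_pos: [511.5, -163.5, 57.7]
ee_rot: [-0.043, 0.999, -0.0, -0.0]
contact_force: [0.8, 0.3, -0.7]
width: 0.3
gripper_force: 0.0
```

```bash
python3 - <<'E'
from cell import env, camrig, probe_bus
from h import *
c=dict(np.load('pics/w2.npz'));A=camrig.calibration('scene');B=camrig.calibration('side')
l=plane(c,(274.46,167.58),28);m=plane(c,(274.63,251.78),28);print('lid',l,m,(l+m)/2,np.arctan2(*(m-l)[[1,0]]),np.linalg.norm(m-l))
c1=dict(np.load('pics/w1.npz'))
print(tri([(c,(274.46,167.58)),(c1,(344.94,214.22))]),tri([(c,(274.63,251.78)),(c1,(377.62,258.62))]))
a=camrig.get_image('scene')[:,:,::-1].copy();print(blobs(a,(330,222,30,30),(0,0,150),(180,60,255)))
E
```

```text
lid [565.4  74.1  28. ] [634.4 132.2  28. ] [599.9  103.15  28.  ] 0.6998482388168364 90.20315958989463
(array([565.4,  74. ,  28.6]), array([0.1, 0.1])) (array([631. , 129.6,  37.7]), array([0.1, 0.1]))
[(33, array([341.06, 234.91]))]
```

```bash
python3 - <<'E'
from cell import env, camrig, probe_bus
import cv2,numpy as np
a=camrig.get_image('scene')[:,:,::-1];b=camrig.get_image('side')[:,:,::-1]
o=np.hstack([cv2.resize(i[y:y+150,x:x+100],(400,600),interpolation=2) for i,x,y in((a,290,130),(b,300,110))]);cv2.imwrite('pics/z3.png',np.clip(o*1.5,0,255))
E
```

```text
[ WARN:0@1.468] global loadsave.cpp:1063 imwrite_ Unsupported depth image for selected encoder is fallbacked to CV_8U.
```

View pics/z3.png

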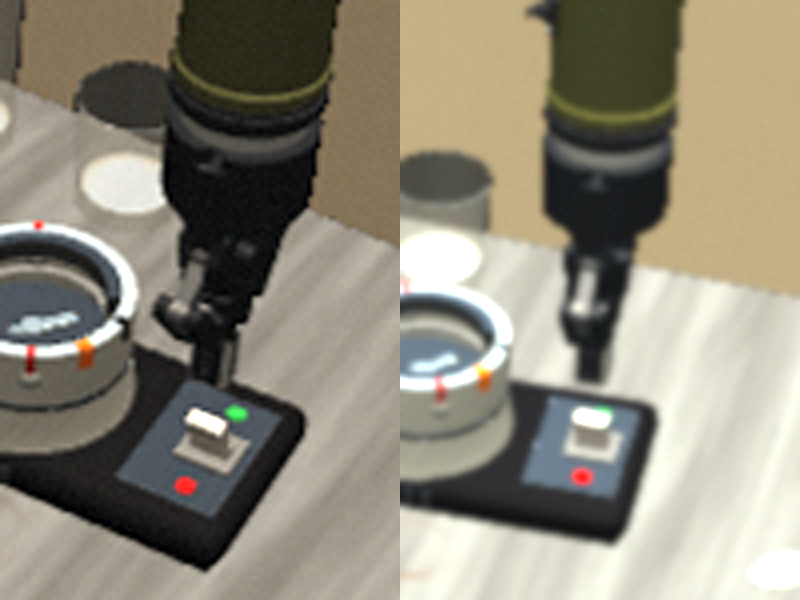

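```bash
python3 - <<'E'
from cell import env, camrig, probe_bus
from h import *
A=camrig.calibration('scene');B=camrig.calibration('side');s=probe_bus.read_state();print(s['tcp_pos'],s['contact_force'],s['width'])
for c in(A,B):
  for X in ([511,-163.5,57.7],[508.5,-156.5,66.9]):
    p=c['K']@(c['R']@np.array(X)+c['t']);print((p/p[2])[:2].round(1))
print(tri([(A,(344,226)),(B,(347.5,204.5))]))
E
```

```text
[ 511.53519453 -163.00082291   57.70424414] [-0.07823613  0.64558369  0.6467591 ] 0.03534857638089818
[341.  235.3]
[340.8 234.5]
[347.6 215.4]
[347.9 214.4]
(array([ 513.2, -172.8,   81.8]), array([3.6, 3.6]))
```

The measured fingertip is about 24 mm above the reported TCP (wrist pad depth agrees: ~155 vs 189 mm), so the fingers passed over the paddle. Go lower.

Call:
shift_gripper(
  plan={"rows":[[0, 20, 0, 0], [0, 24, 0, 0], [0, 0, 12, 0], [0, 0, 11, 0], [0, 0, 0, 0]]},
)

```text
clock: 9.75
tcp_pos: [506.4, -120.5, 33.5]
ee_rot: [-0.042, 0.999, -0.0, -0.001]
contact_force: [-0.7, -0.6, -0.9]
width: -0.2
gripper_force: 0.0
```

Call:
shift_gripper(
  plan={"rows":[[0, -10, 0, 0], [0, -10, 0, 0], [0, -8, 0, 0], [0, -6, 0, 0], [0, -4, 0, 0], [0, 0, 0, 0]]},
)

```text
clock: 10.5
tcp_pos: [511.0, -157.6, 34.8]
ee_rot: [-0.043, 0.999, -0.0, 0.0]
contact_force: [0.4, -0.4, -0.4]
width: -0.1
gripper_force: 0.0
```

```bash
python3 - <<'E'
from cell import env, camrig, probe_bus
from h import *
a=camrig.get_image('scene')[:,:,::-1].copy();print(blobs(a,(325,215,40,40),(0,0,140),(180,60,255)))
b=camrig.get_image('side')[:,:,::-1].copy();print(blobs(b,(335,200,30,25),(0,0,150),(180,60,255)))
E
```

```text
[(7, array([344.29, 236.57]))]
[(19, array([336.42, 202.32])), (89, array([359.53, 203.78])), (16, array([349.38, 214.81])), (4, array([342.75, 221.75])), (7, array([350.86, 222.57])), (6, array([363.83, 222.33]))]
```

Call:
shift_gripper(
  plan={"rows":[[0, -4, 0, 0], [0, -3, 0, 0], [0, 0, 0, 0]]},
)

```text
clock: 10.98
tcp_pos: [511.6, -164.7, 34.8]
ee_rot: [-0.043, 0.999, -0.0, 0.0]
contact_force: [-0.8, -0.7, 0.8]
width: 0.5
gripper_force: 0.0
```

Call:
shift_gripper(
  plan={"rows":[[0, 22, 0, 0], [0, 24, 0, 0], [0, 0, -60, 0], [0, 0, -60, 0], [0, 0, 0, 0]]},
  aperture=50,
)

```text
clock: 11.6
tcp_pos: [511.2, -119.1, 159.6]
ee_rot: [-0.043, 0.999, 0.0, 0.005]
contact_force: [-0.3, 1.1, -0.9]
width: 50.0
gripper_force: 0.0
```

```bash
python3 - <<'E'
from cell import env, camrig, probe_bus
from h import *
A=camrig.calibration('scene');B=camrig.calibration('side')
a=camrig.get_image('scene')[:,:,::-1].copy();w=blobs(a,(325,215,40,40),(0,0,140),(180,60,255));print(w,[plane(A,p,66) for _,p in w])
b=camrig.get_image('side')[:,:,::-1].copy();w=blobs(b,(335,200,30,25),(0,0,150),(180,60,255));print(w,[plane(B,p,66) for _,p in w])
print('green',blobs(a,(265,183,100,75),(45,100,80),(85,255,255),3))
E
```

```text
[(35, array([341.09, 234.8 ]))] [array([ 507.9, -157. ,   66. ])]
[(42, array([338.48, 202.1 ])), (56, array([352.18, 203.07])), (47, array([361.7 , 204.49])), (37, array([347.38, 213.97])), (4, array([342.75, 221.75])), (6, array([363.83, 222.33]))] [array([ 546.6, -198.9,   66. ]), array([ 511.9, -207.4,   66. ]), array([ 487.1, -210.1,   66. ]), array([ 510.6, -158.8,   66. ]), array([ 512.5, -124.7,   66. ]), array([ 462.9, -140.9,   66. ])]
green [(19, array([348.63, 232.74]))]
```

Call:
shift_gripper(
  plan={"rows":[[0, 0, 60, 0], [0, 0, 55, 0], [0, 0, 7, 0], [0, 0, 2, 0], [0, 0, 2, 0], [0, 0, 0, 0]]},
  aperture=0,
)

```text
clock: 12.45
tcp_pos: [508.9, -118.6, 30.2]
ee_rot: [-0.043, 0.999, 0.0, 0.001]
contact_force: [-0.7, -0.2, -0.4]
width: -0.1
gripper_force: 0.0
```

Call:
shift_gripper(
  plan={"rows":[[0, 0, 2, 0], [0, 0, 2, 0], [0, 0, 2, 0], [0, 0, 0, 0]]},
)

```text
clock: 12.95
tcp_pos: [507.4, -118.5, 22.5]
ee_rot: [-0.043, 0.999, 0.0, -0.0]
contact_force: [-0.4, -0.2, -0.8]
width: 0.0
gripper_force: 0.0
```

Call:
shift_gripper(
  plan={"rows":[[0, -10, 0, 0], [0, -10, 0, 0], [0, -8, 0, 0], [0, -8, 0, 0], [0, -6, 0, 0], [0, -4, 0, 0], [0, 0, 0, 0]]},
)

```text
clock: 13.82
tcp_pos: [511.5, -164.7, 22.7]
ee_rot: [-0.043, 0.999, -0.0, -0.0]
contact_force: [-0.5, -0.2, 0.0]
width: -0.3
gripper_force: 0.0
```

Call:
shift_gripper(
  plan={"rows":[[0, -4, 0, 0], [0, -3, 0, 0], [0, 0, 0, 0]]},
)

```text
clock: 14.2
tcp_pos: [511.7, -166.1, 22.6]
ee_rot: [-0.044, 0.999, 0.004, -0.001]
contact_force: [-3.8, 9.7, 6.2]
width: 0.1
gripper_force: 5.7
```

Call:
shift_gripper(
  plan={"rows":[[0, 24, 0, 0], [0, 24, 0, 0], [0, 0, -60, 0], [0, 0, -60, 0], [0, 0, -20, 0], [0, 0, 0, 0]]},
  aperture=50,
)

```text
clock: 14.95
tcp_pos: [509.4, -123.5, 164.4]
ee_rot: [-0.043, 0.999, 0.0, 0.002]
contact_force: [0.1, 0.8, -1.2]
width: 49.7
gripper_force: 0.0
```

```bash
python3 - <<'E'
from cell import env, camrig, probe_bus
from h import *
A=camrig.calibration('scene');B=camrig.calibration('side')
a=camrig.get_image('scene')[:,:,::-1].copy();w=blobs(a,(325,215,40,40),(0,0,140),(180,60,255));print(w,[plane(A,p,66) for _,p in w])
print('green',blobs(a,(265,183,100,75),(45,100,80),(85,255,255),3))
E
```

```text
[(17, array([346.06, 227.59]))] [array([ 510.6, -183. ,   66. ])]
green [(5, array([350.6, 233.2]))]
```

Paddle tip now at y ≈ -183: it leans right (on). Now to the lid, descending carefully to find the true tip height by touch.

Call:
shift_gripper(
  plan={"rows":[[-22, 43.5, 0, 0], [-22, 43.5, 0, 0], [-22, 43.5, 0, 0], [-22, 43.5, 0, 0], [-22, 43.5, 0, 0], [0, 0, 0, -0.153], [0, 0, 0, -0.153], [0, 0, 0, -0.154], [0, 0, 30, -0.154], [0, 0, 50, 0], [0, 0, 40, 0], [0, 0, 15, 0], [0, 0, 0, 0]]},
  aperture=50,
)

```text
clock: 16.62
tcp_pos: [597.9, 102.1, 26.3]
ee_rot: [-0.343, 0.939, -0.0, -0.002]
contact_force: [0.5, 0.5, 1.1]
width: 50.0
gripper_force: 0.0
```

Call:
shift_gripper(
  plan={"rows":[[0, 0, 3, 0], [0, 0, 3, 0], [0, 0, 3, 0], [0, 0, 0, 0]]},
)

```text
clock: 17.12
tcp_pos: [598.9, 102.8, 18.9]
ee_rot: [-0.343, 0.939, 0.0, 0.0]
contact_force: [0.4, -0.0, -0.3]
width: 50.0
gripper_force: 0.0
```

```bash
python3 - <<'E'
from shot import *
c,im=grab('w3')
A=camrig.calibration('scene');B=camrig.calibration('side')
for n in('scene','side'):cv2.imwrite(f'pics/{n}3.png',camrig.get_image(n)[:,:,::-1])
a=cv2.imread('pics/scene3.png');b=cv2.imread('pics/side3.png')
o=np.zeros((600,800,3),np.uint8)
o[:300,:400]=cv2.resize(a[255:330,190:290],(400,300),interpolation=2);o[:300,400:]=cv2.resize(b[240:315,225:325],(400,300),interpolation=2)
o[300:,:400]=cv2.resize(im,(400,300),interpolation=3)
o[300:,400:]=cv2.resize(a[205:265,295:375],(400,300),interpolation=2)
cv2.imwrite('pics/z4.png',np.clip(o*1.5,0,255).astype(np.uint8))
E
```

```text
17.125 [598.9 102.8  18.9] q7 2.28
```

View pics/z4.png

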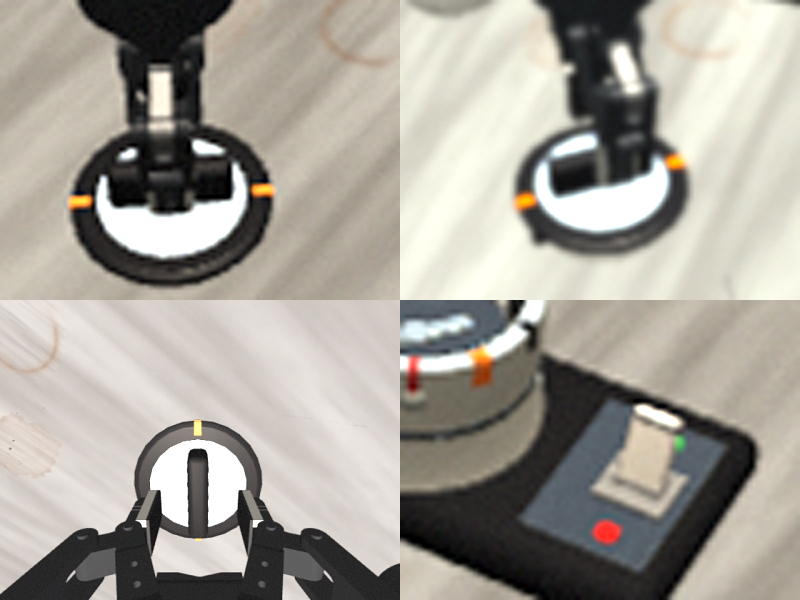

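The fingers straddle the bar centrally with tips near the flange, and the paddle leans right at the green dot. Estimate tip height.

```bash
python3 - <<'E'
from cell import env, camrig, probe_bus
from h import *
A=camrig.calibration('scene');B=camrig.calibration('side')
for z in(30,35,40,45,50):print(z,plane(A,(233,307.5),z))
E
```

```text
30 [591.8 110.4  30. ]
35 [589.1 113.2  35. ]
40 [586.5 116.1  40. ]
45 [583.9 118.9  45. ]
50 [581.2 121.8  50. ]
```

Call:
shift_gripper(
  plan={"rows":[[0, 0, 3, 0], [0, 0, 3, 0], [0, 0, 2, 0], [0, 0, 0, 0]]},
)

```text
clock: 17.77
tcp_pos: [598.7, 102.6, 10.5]
ee_rot: [-0.343, 0.939, 0.0, -0.0]
contact_force: [-0.3, -0.4, 1.1]
width: 50.1
gripper_force: 0.0
```

Call:
shift_gripper(
  plan={"rows":[[0, 0, 3, 0], [0, 0, 0, 0], [0, 0, 0, 0], [0, 0, 0, 0], [0, 0, 0, 0], [0, 0, 0, 0], [0, 0, 0, 0]]},
  aperture=0,
  squeeze=60,
)

```text
clock: 18.65
tcp_pos: [598.8, 102.7, 7.7]
ee_rot: [-0.343, 0.939, 0.0, -0.0]
contact_force: [-0.1, -0.8, -2.2]
width: 12.4
gripper_force: 59.4
```

Call:
shift_gripper(
  plan={"rows":[[0, 0, -20, 0], [0, 0, -55, 0], [0, 0, -55, 0], [0, 0, 0, 0.155], [0, 0, 0, 0.155], [0, 0, 0, 0.154], [0, 0, 0, 0.154], [0, -44, 0, 0], [0, -44, 0, 0], [0, -44, 0, 0], [0, -44, 0, 0], [0, -44, 0, 0], [-1, -44, 0, 0], [0, 0, 0, 0], [0, 0, 0, 0], [0, 0, 0, 0]]},
)

```text
clock: 20.65
tcp_pos: [622.1, -158.4, 138.2]
ee_rot: [-0.042, 0.999, 0.001, 0.0]
contact_force: [0.2, 0.3, -1.4]
width: 12.0
gripper_force: 59.4
```

```bash
python3 - <<'E'
from shot import *
c,im=grab('w5')
A=camrig.calibration('scene');B=camrig.calibration('side')
a=camrig.get_image('scene')[:,:,::-1].copy();b=camrig.get_image('side')[:,:,::-1].copy();cv2.imwrite('pics/scene5.png',a);cv2.imwrite('pics/side5.png',b)
for n,i,bx in(('sc',a,(250,120,120,110)),('sd',b,(260,110,120,110)),('w',im,(150,150,260,270))):
    print(n,'or',blobs(i,bx,(6,110,110),(24,255,255),3),'red',blobs(i,bx,(0,130,100),(5,255,255),3))
print(probe_bus.read_state()['ee_rot'])
E
```

```text
20.65 [ 622.1 -158.4  138.2] q7 2.11
sc or [(9, array([280.89, 174.33])), (11, array([317.91, 188.36])), (12, array([310.67, 215.75]))] red [(3, array([297., 218.]))]
sd or [(13, array([288., 172.])), (15, array([322.93, 177.2 ])), (3, array([292.67, 193.33])), (14, array([320.5 , 203.71]))] red []
w or [(144, array([318.47, 163.31])), (254, array([279.01, 183.23])), (8, array([279.5, 349. ]))] red [(40, array([348.42, 196.22]))]
[-4.21242490e-02  9.99112325e-01  3.22085061e-04  7.89883236e-05]
```

```bash
python3 - <<'E'
from cell import env, camrig, probe_bus
from m import *
A=camrig.calibration('scene');B=camrig.calibration('side');W=dict(np.load('pics/w5.npz'))
f=tri([(A,(317.91,188.36)),(B,(322.93,177.2)),(W,(279.01,183.23))]);k=tri([(A,(280.89,174.33)),(B,(288,172)),(W,(279.5,349))])
print(f,k,(f[0]+k[0])/2,np.arctan2(*(k[0]-f[0])[[1,0]]))
for c,p,q in((A,(317.91,188.36),(280.89,174.33)),(B,(322.93,177.2),(288,172)),(W,(279.01,183.23),(279.5,349))):
  for z in (159,):
    u=plane(c,p,z);v=plane(c,q,z);print((u+v)/2,np.arctan2(*(v-u)[[1,0]]),np.linalg.norm(v-u))
# collar centre from scene/side by outer ring fit in initial images
for n,c,ctr in(('scene',A,(298,202)),('side',B,(305,195))):
    im=cv2.imread(f'pics/{n}0.png');g=cv2.GaussianBlur(im,(3,3),0).max(2).astype(np.float32)
    P=[]
    e=np.array([plane(c,(ctr[0],ctr[1]),100)])
    for t in np.linspace(0,2*np.pi,180,endpoint=False):
        r=np.arange(50,65,.5);X=np.c_[623.1+r*np.cos(t),-160+r*np.sin(t),0*r+100]
        p=(c['R']@X.T+c['t'][:,None]);p=c['K']@p;p=(p[:2]/p[2]).astype(np.float32)
        v=cv2.remap(g,p[:1],p[1:],cv2.INTER_LINEAR)[0];d=-np.gradient(v);i=d.argmax()
        if d[i]>3:P.append(X[i,:2])
    print(n,rob(P))
E
```

```text
(array([ 578. , -161.6,  159.7]), array([1.3, 1.9, 0.6])) (array([ 668.6, -153.7,  160.4]), array([2. , 0.6, 1.5])) [ 623.3  -157.65  160.05] 0.08697647926969261
[ 622.05 -158.15  159.  ] 0.07829267414602963 90.77808105484495
[ 625.15 -159.55  159.  ] 0.09447819661858278 90.10183127994685
[ 624.65 -157.5   159.  ] 0.08673833867598503 94.65585032104455
scene [ 623.44 -160.52   56.5     0.69  134.  ]
side [ 625.83 -161.27   57.68    0.72  102.  ]
```

Call:
shift_gripper(
  plan={"rows":[[-0.5, -2, 0, 0], [0, 0, 13, 0], [0, 0, 12, 0], [0, 0, 0, 0], [0, 0, 0, 0], [0, 0, 0, 0]]},
)

```text
clock: 21.55
tcp_pos: [622.6, -162.5, 113.2]
ee_rot: [-0.041, 0.999, -0.0, 0.0]
contact_force: [-1.1, 0.2, -1.3]
width: 12.1
gripper_force: 59.4
```

```bash
cat > lid.py <<'E'
from shot import *
import sys
z=float(sys.argv[1])
A=camrig.calibration('scene');B=camrig.calibration('side')
a=camrig.get_image('scene')[:,:,::-1].copy();b=camrig.get_image('side')[:,:,::-1].copy();cv2.imwrite('pics/sceneL.png',a);cv2.imwrite('pics/sideL.png',b)
c,im=grab('wL')
for n,i,bx,k,o in(('sc',a,(250,120,120,110),A,(623.44,-160.52)),('sd',b,(260,110,120,110),B,(625.83,-161.27)),('w',im,(150,150,260,270),c,(623.2,-160))):
    for s,p in blobs(i,bx,(6,110,110),(24,255,255),3):print(n,s,p,(plane(k,p,z)[:2]-o).round(1))
E
python3 lid.py 134.5
```

```text
21.65 [ 622.6 -162.4  113.2] q7 2.12
sc 8 [281.62 182.25] [44.2  2.2]
sc 11 [317.91 196.18] [-45.9  -5.1]
sc 12 [310.67 215.75] [-67.2  56.3]
sd 11 [288.64 179.09] [44.6  1.6]
sd 11 [322.91 184.82] [-45.4  -4.7]
sd 14 [320.5  203.71] [-64.9  71.7]
w 185 [330.42 169.59] [-53.7  17.9]
w 252 [279.01 183.13] [-45.4  -5.5]
w 7 [279. 349.] [48.8  2.1]
```

Call:
shift_gripper(
  plan={"rows":[[-0.7, 1.5, 0, 0], [0, 0, 0, 0], [0, 0, 0, 0], [0, 0, 0, 0]]},
)

```text
clock: 22.2
tcp_pos: [622.8, -160.8, 112.8]
ee_rot: [-0.041, 0.999, -0.0, 0.0]
contact_force: [-0.2, 0.4, -1.6]
width: 12.3
gripper_force: 59.4
```

```bash
python3 lid.py 134.5
```

```text
22.3 [ 622.8 -160.8  112.8] q7 2.12
sc 10 [281.  182.9] [44.   4.8]
sc 10 [317.3 196.8] [-45.9  -2.6]
sc 12 [310.67 215.75] [-67.2  56.3]
sd 13 [288.23 179.77] [44.4  4.8]
sd 12 [322.5 185. ] [-44.6  -3.6]
sd 14 [320.5  203.71] [-64.9  71.7]
w 185 [327.82 169.06] [-53.6  18.2]
w 251 [279.   183.09] [-45.2  -3.9]
w 7 [279. 349.] [48.7  3.7]
```

Call:
shift_gripper(
  plan={"rows":[[-0.5, -0.4, 0, 0], [0, 0, 3, 0], [0, 0, 3, 0], [0, 0, 0, 0]]},
)

```text
clock: 22.85
tcp_pos: [623.1, -161.0, 106.3]
ee_rot: [-0.041, 0.999, 0.0, -0.0]
contact_force: [0.6, -0.3, -1.2]
width: 12.1
gripper_force: 59.4
```

Call:
shift_gripper(
  plan={"rows":[[0, 0, 3, 0], [0, 0, 3, 0], [0, 0, 0, 0]]},
)

```text
clock: 23.22
tcp_pos: [623.1, -161.0, 100.4]
ee_rot: [-0.041, 0.999, 0.0, -0.0]
contact_force: [0.4, -0.6, -2.1]
width: 12.4
gripper_force: 59.4
```

Call:
shift_gripper(
  plan={"rows":[[0, 0, 3, 0], [0, 0, 3, 0], [0, 0, 0, 0]]},
)

```text
clock: 23.6
tcp_pos: [623.1, -161.0, 94.4]
ee_rot: [-0.041, 0.999, 0.0, -0.0]
contact_force: [-0.2, 0.1, -1.4]
width: 11.9
gripper_force: 59.4
```

Call:
shift_gripper(
  plan={"rows":[[0, 0, 3, 0], [0, 0, 2, 0], [0, 0, 1, 0], [0, 0, 0, 0]]},
)

```text
clock: 24.1
tcp_pos: [623.3, -161.1, 88.7]
ee_rot: [-0.041, 0.999, 0.0, -0.0]
contact_force: [0.2, 0.1, -1.7]
width: 12.5
gripper_force: 59.4
```

Call:
shift_gripper(
  plan={"rows":[[0, 0, 1, 0], [0, 0, 1, 0], [0, 0, 0, 0]]},
)

```text
clock: 24.48
tcp_pos: [623.3, -161.1, 86.7]
ee_rot: [-0.041, 0.999, 0.0, -0.0]
contact_force: [-0.1, -1.1, -0.9]
width: 12.1
gripper_force: 59.4
```

Call:
shift_gripper(
  plan={"rows":[[0, 0, 1, 0], [0, 0, 0, 0]]},
)

```text
clock: 24.72
tcp_pos: [623.4, -161.1, 85.8]
ee_rot: [-0.041, 0.999, 0.0, 0.0]
contact_force: [-0.0, -0.2, -1.7]
width: 12.1
gripper_force: 59.4
```

Call:
shift_gripper(
  plan={"rows":[[0, 0, 1, 0], [0, 0, 0, 0]]},
)

```text
clock: 24.98
tcp_pos: [623.5, -161.2, 85.7]
ee_rot: [-0.041, 0.999, 0.0, 0.0]
contact_force: [-2.5, 0.6, 6.2]
width: 12.2
gripper_force: 60.2
```

Call:
shift_gripper(
  plan={"rows":[[0, 0, 1, 0], [0, 0, 0, 0]]},
)

```text
clock: 25.22
tcp_pos: [623.5, -161.2, 85.6]
ee_rot: [-0.041, 0.999, 0.0, 0.0]
contact_force: [-4.5, 1.1, 10.7]
width: 12.0
gripper_force: 61.0
```

```bash
python3 lid.py 106
```

```text
25.325 [ 623.5 -161.1   85.6] q7 2.14
sc 3 [285.33 187.33] [ 47.1 -17.1]
sc 8 [281.   192.12] [45.2  2.5]
sc 10 [316.2 206. ] [-43.9  -4.4]
sc 12 [310.67 215.75] [-51.4  29.2]
sd 6 [290.83 184.17] [ 46.2 -17.2]
sd 8 [288.38 188.25] [45.5  2.2]
sd 11 [321.64 193.91] [-42.9  -4.3]
sd 16 [320.38 203.38] [-52.8  34.6]
w 257 [336.3  177.18] [-49.3  22.6]
w 246 [279.02 183.42] [-44.1  -4.2]
w 16 [279.   349.44] [50.8  3.5]
```

Contact exactly at the predicted home height (78 mm foot). Ease off the down push and turn clockwise.

Call:
shift_gripper(
  plan={"rows":[[0, 0, -1.5, 0], [0, 0, 0, 0.08], [0, 0, 0, 0.08], [0, 0, 0, 0.08], [0, 0, 0, 0.08], [0, 0, 0, 0]]},
)

```text
clock: 26.12
tcp_pos: [624.0, -161.2, 85.7]
ee_rot: [0.118, 0.993, -0.0, 0.001]
contact_force: [-0.0, 0.0, 4.1]
width: 11.9
gripper_force: 60.1
```

Call:
shift_gripper(
  plan={"rows":[[0, 0, 0, 0.06], [0, 0, 0, 0.06], [0, 0, 0, 0.05], [0, 0, 0, 0.04], [0, 0, 0, 0], [0, 0, 0, 0]]},
)

```text
clock: 26.88
tcp_pos: [623.9, -161.1, 85.6]
ee_rot: [0.222, 0.975, 0.0, 0.001]
contact_force: [0.7, 0.7, 4.7]
width: 11.8
gripper_force: 60.3
```

```bash
python3 lid.py 106; python3 -c "
from cell import env, camrig, probe_bus
s=probe_bus.read_state();print(s['ft_torque'],s['ee_rot'])"
```

```text
26.975 [ 623.9 -161.1   85.6] q7 1.66
sc 10 [287.1 187.3] [ 43.9 -19.6]
sc 24 [309.92 213.54] [-46.2  24.2]
sd 11 [292.   183.82] [ 43.9 -19.7]
sd 30 [319.1  201.23] [-46.9  27.3]
w 289 [281.49 159.15] [-49.3  24.6]
w 253 [278.7 183.3] [-39.6  18.5]
w 41 [277.66 349.98] [ 46.3 -23.5]
[ 0.17036977 -0.21160301  0.2151016 ] [2.21707397e-01 9.75113037e-01 1.66893040e-04 6.06727649e-04]
```

Call:
shift_gripper(
  plan={"rows":[[0, 0, 0, 0.02], [0, 0, 0, 0], [0, 0, 0, 0]]},
)

```text
clock: 27.4
tcp_pos: [623.9, -161.1, 85.7]
ee_rot: [0.232, 0.973, 0.0, 0.001]
contact_force: [0.2, -0.5, 4.8]
width: 12.2
gripper_force: 60.3
```

```bash
python3 lid.py 106 | tail -3; python3 - <<'E'
import cv2,numpy as np
a=cv2.imread('pics/sceneL.png');w=cv2.imread('pics/wL.png')
o=np.hstack([cv2.resize(a[165:265,255:375],(400,333),interpolation=2)[:330],cv2.resize(w,(440,330),interpolation=3)[:, :400]])
cv2.imwrite('pics/z6.png',np.clip(o*1.4,0,255).astype(np.uint8))
E
```

```text
w 301 [279.24 159.38] [-49.2  24.6]
w 250 [278.19 183.34] [-39.3  19.1]
w 42 [279.5 350. ] [ 46.3 -23.5]
```

View pics/z6.png

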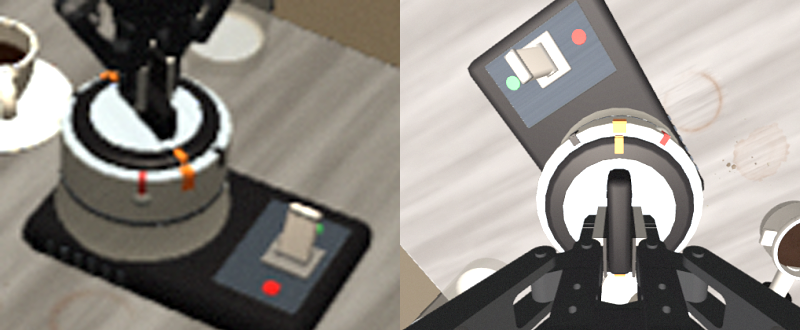

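The lid sits home with its pointer on the orange mark (wrist view (278,183) against the mark at (279,159)). The paddle leans to green and the grip is holding, so I'm handing in.

```bash
python3 -c "
from cell import env, camrig, probe_bus
print(env.job_done())"
```

```text
the job is handed in; nothing more can be done
None
```

I handed the job in at about 27.5 s: the paddle leans to the green dot, and the lid is home in the collar, turned clockwise to the orange mark and still gripped there at 60 N; the hand-in gave no verdict.

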